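Drive a worn pivot pin out of a stitching-machine bearing housing

TASK

Drive the worn brass pin out of the black bearing housing with the red-handled steel drift, so that the pin ends up in the green catch tray. The rack boxes in the drift's handle, so lift the drift out by its shank, lay it flat on the blue mat and let go, take it again by the handle, and push it straight through the bore from the side away from the tray until the pin drops out; then draw the drift out and lay it flat on the blue mat again. Do not knock over or shove aside the yellow glue jar or the amber paste jar.

Things in the scene. Friction and masses are not known exactly. Their poses are not given: they have to be found in the camera images.
- housing: Fixed bearing housing: dark block 64 mm wide (x), 60 mm long (y), top 88 mm above the bench (red cap to 103 mm), on a base plate 110 by 78 by 10 mm. Origin on the bench under the block's centre. A level bore runs right through along its y axis, 55 mm above the bench. On its +y side adjoins a green-walled, cork-floored catch tray, 100 by 94 mm, walls up to 44 mm above the bench.
- bore_in (a point): Centre of the bore's entry mouth, at y = -30 mm of the housing, on the face away from the tray, with a bright rim; axes as the housing's, push along +y. From here the bore is 17 mm wide for 22 mm, then 21 mm wide for 38 mm up to bore_out, so the pin can only come out towards the tray. A sprung keeper inside nips the pin: it takes about 8 N (5 to 14 N) to push it along.
- bore_out (a point): Centre of the bore's mouth on the tray side, 60 mm along +y from bore_in.
- tray_floor (a point): Centre of the catch tray's cork floor, 12 mm above the bench.
- pin: Loose brass pin, 20 mm diameter, 34 mm long along its y axis, about 85 g; origin at its centre. It starts in the bore, its outer end 2 mm inside the tray-side face, its near end 24 mm inside the entry mouth. It drops out once pushed 31 to 36 mm, with the drift's nose near or a little beyond the tray-side face.
- drift: Loose steel drift, about 170 g: red square handle 60 mm long, 16 by 16 mm, and in front of it on the same axis a bright round shank, 10 mm diameter, 85 mm long, with a flat nose. Origin at the handle's centre, x along the axis towards the nose. Centre of mass 22 mm ahead of the origin, so it lies level on its handle, the axis 8 mm above what it lies on.
- drift_nose (a point): Centre of the drift's flat nose, 115 mm along the drift's +x from its origin.
- rack: Fixed light-wood rack, 64 mm wide, x from -36 to +50 mm. Origin on the bench under the handle's centre of the drift lying in it, x towards the nose. The drift lies in an open-topped groove, axis 33 mm above the bench, between cheeks 20 mm apart and 50 mm high, so only the front 65 mm of its shank is free to take; it lifts straight up.
- mat: Fixed blue mat, 120 mm (x) by 200 mm (y), 4 mm thick. Origin under its centre. The drift's handle belongs on it when it is put down, the nose may overhang.
- glue_jar: Loose yellow glue jar, 60 mm in diameter, 85 mm high, standing on the bench; origin under its centre. To be left standing where it is.
- paste_jar: Loose amber paste jar with a white cap, 66 mm in diameter, 100 mm high, standing on the bench; origin under its centre. To be left standing where it is.
Things that resemble listed ones, but are neither listed nor needed, are in the scene too. There is more than one size of the mat; the one meant has the size given above.

How it is judged:
By the outcome, as a careful person would: the job done as asked, in the order asked, and still so for the second after the job is handed in, with the robot touching nothing.
It also fails if it takes over 58 s, if anything falls off the work surface, if the arm or the gripper's body presses on something with over 40 N, if the wrist force passes 120 N, or if a joint passes its speed limit or range.

ROBOT

A 6-joint arm with a two-finger parallel gripper is mounted at the origin on the work surface. World frame = base frame: x ahead of the robot, y to its left, z up, the work surface at z = 0. Lengths are in m, angles in rad, forces in N, time in s.
With the tool pointing down it reaches from about 0.275 to 1 m from the base axis. Payload 8.4 kg.
Tool frame: the origin (TCP) lies at the very end of the fingers, on their centre line; the grasp point (between the pads) lies arm.hold_point_z behind it (arm.hold_point_z is the distance from the TCP to the grasp point, in m); z points along the fingers, y is the line along which they close (so a half turn about z gives the same grasp; the last joint's range is limited). The gripper opens to 85 mm and grips with 20 to 120 N. Pads are 22 mm wide; open, the fingers measure 114 mm over their backs; the gripper's body (76 mm by 85 mm) begins 54 mm behind the grasp point. The pads swing forward as they close: fully open they stand 13 mm farther back than shut.
Start: joints at [-0.002, 0.353, 1.633, -0, 1.155, -0.002], TCP at [0.625, -0, 0.231] pointing down, gripper open.
Joint ranges: [-2.63, 2.63], [-0.92, 2.1], [0.06, 2.66], [-1.3, 4.44], [0, 2.69], [-3.02, 3.02]. Speed limits (rad/s): [2.22, 2.22, 2.79, 3.14, 3.14, 3.14].

INTERFACE

Orientations are given as a rotation vector (axis times angle).
In Python, from plant import arm gives the robot as it stands.
- The arm moves only by the tool jog_arm, never from a script. Its argument "rows" is a list of rows, each a list of 7 numbers: the shift along the tool's x, y, z in mm, then the turn, a rotation vector about the tool's x, y, z in degrees, then the closure, from 0 (fully open) to 1 (shut). In form: [[dx, dy, dz, rx, ry, rz, jaw], ...]. A call has exactly 5 rows; each row shifts and turns the commanded pose from where the row before left it, along the tool's axes as they then stand; what a row does not reach is not made up. A row lasts 1/12 s, in which the tool goes at most 41.7 mm and 7.16 degrees, less where a joint would pass 70% of its speed; a pose out of reach is approached as far as the arm can. A call with a gripper value outside its range is refused whole. The fingers move at their own pace and stop on an object; "force" is the grip in N (left out, the last holds). Time passes only in rows, so rows that do not move let the fingers close, or fill a call up. It gives the time, the measured TCP pose, the force, the opening and the grip force at its end, in the units of the state.
- arm.sense(): the state, without advancing time (a new reading comes with each control period).
- arm.read_camera(name): name is "scene" or "side" or "wrist"; returns a dict with "image" (480x640x3 uint8, blue, green, red), "mtx" (3x3 intrinsics, pixels), "R" (3x3) and "t" (3): a world point X has camera coordinates R X + t; the wrist camera has in their place "T_tool_cam" (4x4, takes a point from camera to tool coordinates, whose origin is the TCP and whose axes are the flange's). Camera axes: x right, y down, z forward; pixel columns grow to the right and rows downward; lengths in m; the calibration is good to about 2 mm. A picture is of the moment at which its call begins: read the wrist's pose just before it. There is no depth.
- arm.hand_in(): hands the job in; it is judged then, once.
The state is a dict: "clock": time; "q": joint angles; "dq": joint speeds; "joint_efforts": joint torques, N m; "eef_pos": TCP position; "tool_rot": TCP orientation; "ft_force": force on the tool from outside, world axes, zero at the start; "wrist_torque": the same for the moment, N m; "opening": finger opening in m; "gripper_force": force on a finger pad.
Only numpy, scipy, OpenCV 4.12 (cv2) and the standard library are available. Lean on these libraries where they do the work, as an engineer would, in place of code of your own. Each camera call takes 0.05 s, during which the arm holds its last target. There are 200 camera calls.

## Working session

There is one attempt and no reset: what is moved stays moved. The work goes in short steps, Python scripts to look and compute and a tool call to move; the robot and the scene stay as the last step left them, time stands still between calls to the robot, and variables do not carry over. Pictures are saved under pics/ and viewed, at most 10 in all, crops included, and the job is handed in when it is done.

Besides the shell and the picture viewer there is one more tool, called after ">>>" by a JSON object that holds its "method" and its "body", one argument or row to a line. jog_arm: Moves the arm, as the interface text tells. Its arguments: {"type":"object","properties":{"rows":{"type":"array","items":{"type":"array","items":{"type":"number"}}},"force":{"type":"number"}},"required":["rows"]}

```bash
ls; mkdir -p pics; python3 - <<'E'
from plant import arm
import cv2,pickle
print(arm.hold_point_z, arm.sense())
for n in ("scene","side"):
    c=arm.read_camera(n); cv2.imwrite(f"pics/{n}0.png",c["image"]); pickle.dump(c,open(f"pics/{n}.pkl","wb")); print(n,c["mtx"],c["R"],c["t"])
E
```

```text
pics
0.0187 {'clock': 0.0, 'q': array([-2.44174646e-03,  3.53669080e-01,  1.63412666e+00, -2.48650202e-05,
        1.15522394e+00, -2.40796244e-03]), 'dq': array([ 0.0019901 , -0.00097383,  0.00121696, -0.0004589 ,  0.00011276,
       -0.00030112]), 'joint_efforts': array([-2.03471049e-03, -6.05236173e+01, -3.42063046e+01, -2.62302356e-04,
        9.48130677e-03,  3.61521288e-06]), 'eef_pos': array([ 6.24518719e-01, -3.27109153e-05,  2.30551819e-01]), 'tool_rot': array([-2.22076363e+00, -2.22071093e+00,  1.60598571e-03]), 'ft_force': array([ 0.56323525, -0.69916111,  0.22094507]), 'wrist_torque': array([-0.01192093, -0.00522535, -0.05845119]), 'gripper_force': 0.0, 'opening': 0.08525628457637864}
scene [[450.1906148    0.         331.10485559]
 [  0.         450.1906148  238.42615615]
 [  0.           0.           1.        ]] [[-0.864381    0.50280546  0.00567069]
 [ 0.34541895  0.60193524 -0.71997202]
 [-0.36541925 -0.62037137 -0.69397992]] [ 0.38316377 -0.12213256  1.16080278]
side [[508.72096633   0.         321.64218427]
 [  0.         508.72096633 240.98658468]
 [  0.           0.           1.        ]] [[ 0.99634347 -0.08379063  0.016698  ]
 [-0.05440628 -0.77291822 -0.63216879]
 [ 0.06587601  0.62894877 -0.77465076]] [-0.47925844  0.07063964  1.07452829]
```

View pics/scene0.png

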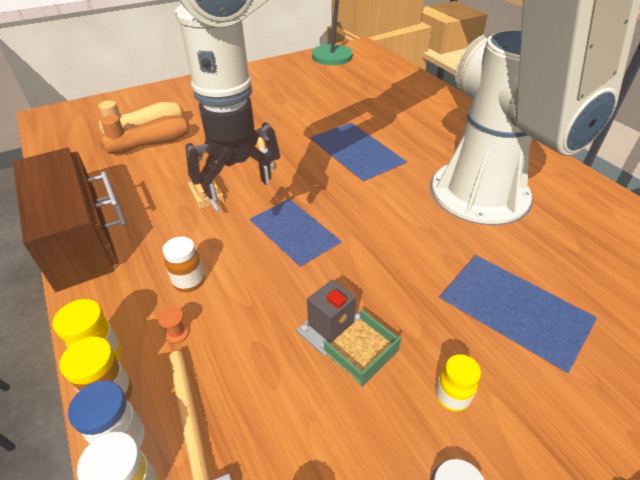

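View pics/side0.png

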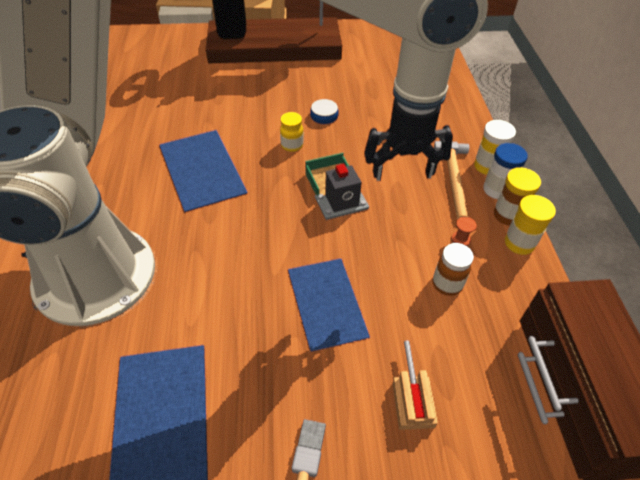

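Side view: drift in the rack with its nose about (407,342) and handle about (418,400). Housing at (343,190), glue jar at (291,132), paste jar at (453,268). There are three blue mats, at (202,170), (328,303) and (160,415), and I'll measure their sizes to tell them apart.

```bash
cat > h.py <<'E'
import numpy as np,cv2,pickle
from plant import arm
def ray(c,uv,z):
    d=c["R"].T@np.linalg.inv(c["mtx"])@np.array([uv[0],uv[1],1.]); o=-c["R"].T@c["t"]
    return o+d*(z-o[2])/d[2]
def load(n): return pickle.load(open(f"pics/{n}.pkl","rb"))
def proj(c,X):
    p=c["mtx"]@(c["R"]@np.asarray(X,float)+c["t"]); return p[:2]/p[2]
E
python3 - <<'E'
from h import *
np.set_printoptions(precision=4,suppress=True)
s=load("side");e=load("scene")
def mat(n,c,P):
    q=[ray(c,p,.004)[:2] for p in P]; print(n,np.mean(q,0),[round(np.linalg.norm(q[i]-q[i-1]),3) for i in range(4)]); print(np.array(q).tolist())
mat("A",s,[(160,147),(215,131),(245,186),(187,207)])
mat("B",s,[(289,266),(341,260),(368,336),(311,348)])
mat("A",e,[(480,258),(595,316),(573,361),(441,300)])
mat("B",e,[(250,217),(288,201),(340,238),(303,262)])
mat("C",e,[(312,143),(355,124),(406,158),(366,178)])
def blobs(c,hsv,lo,hi):
    m=cv2.inRange(hsv,lo,hi);n,l,st,ce=cv2.connectedComponentsWithStats(m)
    for i in range(1,n):
        if st[i,4]>300:
            cn=cv2.findContours((l==i).astype(np.uint8),0,2)[0][0]; r=cv2.minAreaRect(cn); b=cv2.approxPolyDP(cn,8,True)[:,0]
            q=np.array([ray(c,p,.004)[:2] for p in b]); print(st[i],b.tolist(),q.tolist() if len(b)<6 else '')
for c in (s,e): print();blobs(c,cv2.cvtColor(c["image"],cv2.COLOR_BGR2HSV),(105,100,40),(125,255,255))
print("nose",ray(s,(407,342),.033),"handle",ray(s,(418,400),.04))
print("glue",ray(s,(291,120),.085),ray(e,(462,368),.085))
print("paste",ray(s,(457,256),.1),ray(e,(180,250),.1))
a=cv2.resize(s["image"][140:230,290:410],None,fx=5,fy=5,interpolation=2)
b=cv2.resize(s["image"][330:440,360:470],None,fx=5,fy=5,interpolation=2)
a=cv2.resize(s["image"][145:225,300:376],(400,421),interpolation=2)
b=cv2.resize(s["image"][335:435,385:445],(253,421),interpolation=2)
cv2.imwrite("pics/crop1.png",np.hstack([a,b]))
a=cv2.resize(e["image"][270:390,285:410],None,fx=4.6,fy=4.6,interpolation=2)
cv2.imwrite("pics/crop2.png",a)
E
```

```text
A [0.2032 0.3186] [np.float64(0.237), np.float64(0.151), np.float64(0.232), np.float64(0.148)]
[[0.09084492071424277, 0.39929001626454874], [0.2303337918259701, 0.45609664507599446], [0.313180245740081, 0.2398947497777587], [0.17836917708256517, 0.17891865876629154]]
B [ 0.4828 -0.1023] [np.float64(0.2), np.float64(0.113), np.float64(0.191), np.float64(0.114)]
[[0.4097667929876411, -0.0101904838731397], [0.522958386564779, -0.002101208507008012], [0.555401666986731, -0.189861257701255], [0.44315532432482135, -0.20715799831116088]]
A [0.1972 0.3166] [np.float64(0.157), np.float64(0.242), np.float64(0.127), np.float64(0.252)]
[[0.17178286023364087, 0.18014701166069097], [0.08795730926038225, 0.4071977737598189], [0.207334573109902, 0.4515359301698677], [0.32163559513696993, 0.22747268269999432]]
B [ 0.4799 -0.107 ] [np.float64(0.198), np.float64(0.106), np.float64(0.184), np.float64(0.111)]
[[0.554067759828319, -0.19540467900484837], [0.44851480431274815, -0.20451868449882527], [0.40464393398233467, -0.026133727832465703], [0.5124385211954295, -0.0018282643738073423]]
C [ 0.1691 -0.312
[... 1184 characters left out ...]
48459, -0.41438975756157503], [0.25795652269980707, -0.42650627046906353]]

[ 334  136   70   43 1432] [[334, 154], [363, 178], [403, 161], [368, 136]] [[0.24288101806989526, -0.3282753184052086], [0.23379056331775294, -0.1922442672127601], [0.0940740761009744, -0.20340387260020498], [0.10605754653853572, -0.3608486328973757]]
[ 463  263  132  106 6159] [[486, 263], [466, 300], [568, 368], [594, 318], [494, 266], [485, 273]] 
[  69  381   54   53 2083] [[114, 383], [75, 396], [69, 418], [80, 431], [107, 426], [122, 398]] 
nose [ 0.6216 -0.2233  0.033 ] handle [ 0.6177 -0.3374  0.04  ]
glue [0.4346 0.385  0.085 ] [0.435  0.3901 0.085 ]
paste [ 0.7383 -0.0804  0.1   ] [ 0.7403 -0.0655  0.1   ]
```

View pics/crop1.png

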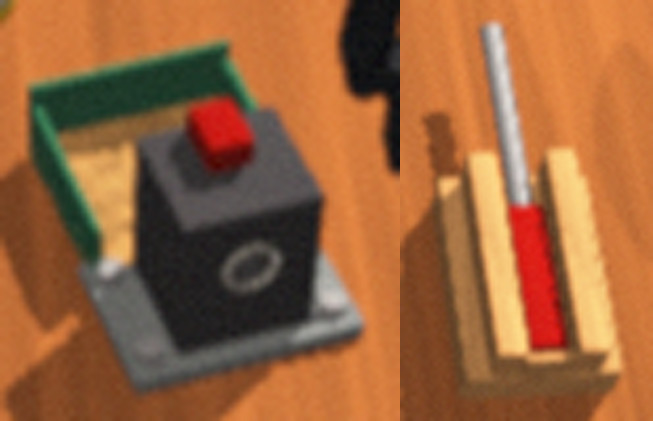

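View pics/crop2.png

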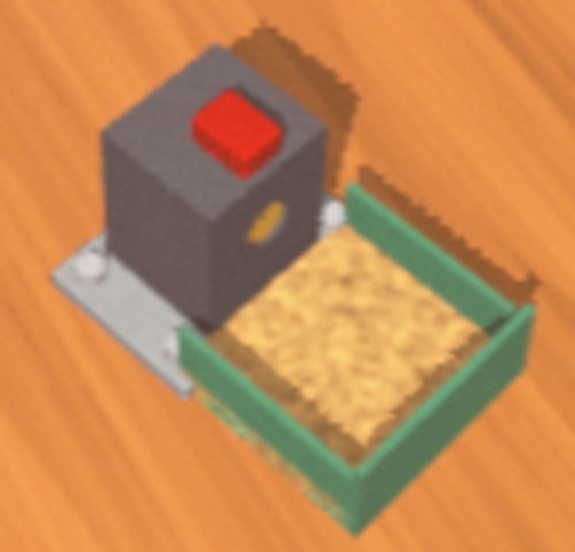

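```bash
python3 - <<'E'
from h import *
from scipy.optimize import least_squares
np.set_printoptions(precision=4,suppress=True)
s=load("side");e=load("scene")
S=lambda u,v:(300+u/5.263,145+v/5.263); E=lambda u,v:(285+u/4.6,270+v/4.6); D=lambda u,v:(385+(u-400)/4.217,335+v/4.21)
h=.032;k=.03
obs=[(s,S(185,228),(-h,-k,.088)),(s,S(322,200),(h,-k,.088)),(s,S(275,112),(h,k,.088)),(s,S(138,150),(-h,k,.088)),(s,S(251,267),(0,-k,.055)),
(e,E(103,132),(h,-k,.088)),(e,E(218,45),(-h,-k,.088)),(e,E(327,130),(-h,k,.088)),(e,E(210,220),(h,k,.088)),(e,E(267,222),(0,k,.055))]
def T(p,X): c,n=np.cos(p[2]),np.sin(p[2]); return np.array([p[0]+c*X[0]-n*X[1],p[1]+n*X[0]+c*X[1],X[2]])
def fit(obs,p0):
    f=lambda p:np.concatenate([proj(c,T(p,X))-uv for c,uv,X in obs])
    r=least_squares(f,p0,x_scale=[.01,.01,.1]); print(r.x,np.degrees(r.x[2]));print(r.fun.reshape(-1,2).round(1).tolist()); return r.x
p=fit(obs,[.52,.17,.2]); fit(obs[:5],p); fit(obs[5:],p)
d=[(s,D(491,25),(.115,0,.037)),(s,D(518,206),(.03,0,.041)),(s,D(548,348),(-.03,0,.041))]
q=fit(d,[.62,-.33,1.57]); print("nose",T(q,(.115,0,.033)))
print("bore in/out",T(p,(0,-k,.055)),T(p,(0,k,.055)))
E
```

```text
[0.5429 0.1702 0.2557] 14.652028005823105
[[-0.5, 0.1], [0.3, -1.0], [-0.7, -1.6], [-0.7, -2.8], [-0.4, -0.1], [-1.2, -0.7], [-0.5, -1.1], [-0.3, -1.2], [-0.5, 0.1], [-0.2, 0.3]]
[0.5435 0.1668 0.2578] 14.770797955566355
[[-0.1, 1.2], [0.7, 0.0], [-0.3, -0.6], [-0.4, -1.7], [0.0, 0.9]]
[0.5426 0.1715 0.2522] 14.44866157291241
[[-0.7, -0.3], [0.1, -0.6], [0.3, -0.7], [-0.0, 0.6], [0.3, 0.9]]
[ 0.6151 -0.3383  1.5328] 87.82474347574787
[[-0.4, 0.1], [0.9, -0.3], [-0.5, 0.1]]
nose [ 0.6195 -0.2234  0.033 ]
bore in/out [0.5505 0.1411 0.055 ] [0.5354 0.1992 0.055 ]
```

The mat meant is B, at side px (328,303): it measures about 0.115 x 0.197 m, while the other two are about 0.15 x 0.23–0.25 m. The crops show the bore rim facing −y at side px (348,196), the pin visible on the tray side, and the drift's bright shank in front of its red handle. I'll move above the shank and look.

>>> {"method": "jog_arm", "body": {
  "rows": [
    [-40,0,10,0,0,0,0],
    [-40,0,15,0,0,0,0],
    [-40,-2,15,0,0,0,0],
    [-40,-2,15,0,0,1,0],
    [-40,-2,15,0,0,1.2,0]
  ],
  "force": 100
}}

```text
clock: 0.52
eef_pos: [0.618, -0.1974, 0.1619]
tool_rot: [-2.264, -2.178, 0.0]
ft_force: [0.8, -0.2, 0.2]
opening: 0.0856
gripper_force: 0.0
```

>>> {"method": "jog_arm", "body": {
  "rows": [
    [-30,0,10,0,0,0,0],
    [-23,0,10,0,0,0,0],
    [0,0,10,0,0,0,0.3],
    [0,0,0,0,0,0,0.3],
    [0,0,0,0,0,0,0.3]
  ]
}}

```text
clock: 0.93
eef_pos: [0.6158, -0.2481, 0.132]
tool_rot: [-2.263, -2.177, 0.001]
ft_force: [0.8, -0.5, -0.2]
opening: 0.0601
gripper_force: 0.0
```

```bash
cat >> h.py <<'E'
from scipy.spatial.transform import Rotation as Ro
def wrist(name=None):
    st=arm.sense(); c=arm.read_camera("wrist")
    T=np.eye(4);T[:3,:3]=Ro.from_rotvec(st["tool_rot"]).as_matrix();T[:3,3]=st["eef_pos"]
    W=np.linalg.inv(T@c["T_tool_cam"]); c["R"]=W[:3,:3];c["t"]=W[:3,3]
    if name: cv2.imwrite(f"pics/{name}.png",c["image"]); pickle.dump(c,open(f"pics/{name}.pkl","wb"))
    return st,c
def yaw(st):
    m=Ro.from_rotvec(st["tool_rot"]).as_matrix(); return np.degrees(np.arctan2(m[1,0],m[0,0])), m
E
python3 - <<'E'
from h import *
st,c=wrist("w1"); print(st["eef_pos"],yaw(st),st["opening"])
for X in [(.6195,-.2234,.033),(.616,-.308,.033),(.615,-.338,.041)]: print(proj(c,X))
E
```

```text
[ 0.61580458 -0.24809093  0.13196757] (np.float64(87.78032570854793), array([[ 0.03873091,  0.99924801, -0.0018227 ],
       [ 0.99924909, -0.03872884,  0.00115763],
       [ 0.00108617, -0.00186617, -0.99999767]])) 0.06005966725300095
[329.68433403 210.44044665]
[328.97697804 314.48828975]
[329.18319659 352.93181005]
```

View pics/w1.png

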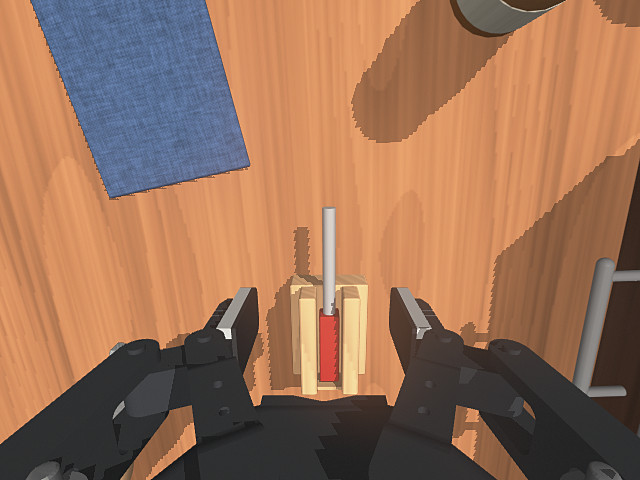

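The wrist view confirms the drift: nose at (329,208) and shank/handle joint at (329,313), within 2 px of prediction. The shank needs about +2.5 mm in tool y. Descending.

>>> {"method": "jog_arm", "body": {
  "rows": [
    [-4,2.5,20,0,0,0,0.3],
    [0,0,30,0,0,0,0.3],
    [0,0,30,0,0,0,0.3],
    [0,0,20,0,0,0,0.3],
    [0,0,10,0,0,0,0.3]
  ]
}}

```text
clock: 1.4
eef_pos: [0.6179, -0.251, 0.0208]
tool_rot: [-2.26, -2.178, 0.002]
ft_force: [-0.6, 0.2, -0.2]
opening: 0.0596
gripper_force: 0.0
```

>>> {"method": "jog_arm", "body": {
  "rows": [
    [0,0,6,0,0,0,0.3],
    [0,0,0,0,0,0,0.3],
    [0,0,0,0,0,0,0.3],
    [0,0,0,0,0,0,0.3],
    [0,0,0,0,0,0,0.3]
  ]
}}

```text
clock: 1.82
eef_pos: [0.6198, -0.2532, 0.0184]
tool_rot: [2.262, 2.177, 0.002]
ft_force: [0.0, -0.1, 0.6]
opening: 0.0595
gripper_force: 0.0
```

>>> {"method": "jog_arm", "body": {
  "rows": [
    [0,-1,3,0,0,0,0.6],
    [0,0,0,0,0,0,1],
    [0,0,0,0,0,0,1],
    [0,0,0,0,0,0,1],
    [0,0,0,0,0,0,1]
  ]
}}

```text
clock: 2.23
eef_pos: [0.6179, -0.253, 0.0139]
tool_rot: [2.264, 2.178, 0.0]
ft_force: [-0.7, -0.2, 0.4]
opening: 0.0072
gripper_force: 97.6
```

>>> {"method": "jog_arm", "body": {
  "rows": [
    [0,0,0,0,0,0,1],
    [0,0,0,0,0,0,1],
    [0,0,0,0,0,0,1],
    [0,0,0,0,0,0,1],
    [0,0,0,0,0,0,1]
  ]
}}

```text
clock: 2.65
eef_pos: [0.6178, -0.2529, 0.0138]
tool_rot: [2.264, 2.178, 0.0]
ft_force: [-0.7, -0.4, 0.9]
opening: 0.0067
gripper_force: 97.6
```

>>> {"method": "jog_arm", "body": {
  "rows": [
    [0,0,-5,0,0,0,1],
    [0,0,-15,0,0,0,1],
    [0,0,-20,0,0,0,1],
    [0,0,-20,0,0,0,1],
    [0,0,-20,0,0,0,1]
  ]
}}

```text
clock: 3.07
eef_pos: [0.6175, -0.2527, 0.0956]
tool_rot: [-2.263, -2.178, 0.0]
ft_force: [0.4, -0.2, -0.9]
opening: 0.0069
gripper_force: 97.8
```

>>> {"method": "jog_arm", "body": {
  "rows": [
    [0,0,-10,0,0,0,1],
    [0,0,0,0,0,0,1],
    [0,0,0,0,0,0,1],
    [0,0,0,0,0,0,1],
    [0,0,0,0,0,0,1]
  ]
}}

```text
clock: 3.48
eef_pos: [0.6169, -0.2525, 0.1024]
tool_rot: [-2.262, -2.177, 0.001]
ft_force: [-1.0, 0.2, -1.3]
opening: 0.0066
gripper_force: 97.8
```

```bash
python3 - <<'E'
from h import *
c=arm.read_camera("side"); pickle.dump(c,open("pics/side2.pkl","wb"))
a=cv2.resize(c["image"][240:440,340:500],None,fx=3,fy=3,interpolation=2)
st,w=wrist("w2"); b=cv2.resize(w["image"],None,fx=.5,fy=.5); b=cv2.copyMakeBorder(w["image"][180:480,220:440],0,300,0,0,0)
cv2.imwrite("pics/v2.png",np.hstack([a,b]))
E
```

```text
(no output)
```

View pics/v2.png

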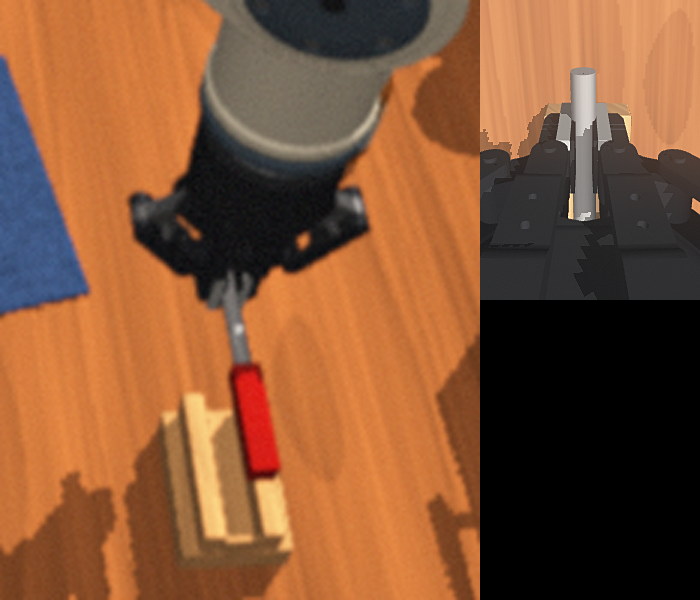

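The drift is held by its shank, clear of the rack (handle end at side px (428,398), joint at (422,363)). I'll check the droop before placing.

```bash
python3 - <<'E'
from h import *
c=load("side2"); st=arm.sense(); y,m=yaw(st); g=st["eef_pos"]+m[:,2]*arm.hold_point_z
g=st["eef_pos"]-m[:,2]*arm.hold_point_z; print("grasp",g,y)
a=np.radians(87.8)
for pit in (0,5,10,15,20):
    p=np.radians(pit); d=np.array([np.cos(a)*np.cos(p),np.sin(a)*np.cos(p),np.sin(p)]);n=np.array([0,0,1.])
    n=n-d*(n@d); n/=np.linalg.norm(n)
    print(pit,proj(c,g-d*.116+n*.008),proj(c,g-d*.056+n*.008))
# mat edges from w1
w=load("w1"); print([ray(w,p,.004)[:2].round(4) for p in [(110,198),(249,165)]])
# target: drift origin at M, yaw 104.65 ; grasp at +.086
t=np.radians(104.65); M=np.array([.49,-.125]); print("TCP target",M+.086*np.array([np.cos(t),np.sin(t)]))
E
```

```text
grasp [ 0.61713082 -0.25263077  0.12124071] 87.80108387577194
0 [428.3389258  397.21962159] [421.72632546 361.21558883]
5 [427.19921366 399.95136429] [421.26449432 362.85264686]
10 [425.98468145 402.07717138] [420.75965267 364.23731961]
15 [424.70903007 403.59555857] [420.21670172 365.36120929]
20 [423.38586816 404.51206372] [419.64077208 366.21861591]
[array([ 0.4418, -0.2118]), array([ 0.5573, -0.1901])]
TCP target [ 0.46824942 -0.04179596]
```

>>> {"method": "jog_arm", "body": {
  "rows": [
    [15,-12,0,0,0,0,1],
    [25,-19,0,0,0,0,1],
    [30,-23,0,0,0,0,1],
    [30,-23,0,0,0,0,1],
    [30,-23,0,0,0,0,1]
  ]
}}

```text
clock: 4.0
eef_pos: [0.5213, -0.1181, 0.1031]
tool_rot: [-2.264, -2.177, 0.001]
ft_force: [0.3, 1.1, -1.6]
opening: 0.0068
gripper_force: 97.8
```

>>> {"method": "jog_arm", "body": {
  "rows": [
    [30,-23,0,0,0,0,1],
    [30,-23,0,0,0,0,1],
    [15,-11,0,0,0,-3,1],
    [0,0,0,0,0,-5,1],
    [0,0,10,0,0,-5,1]
  ]
}}

```text
clock: 4.42
eef_pos: [0.4689, -0.041, 0.0947]
tool_rot: [1.994, 2.426, 0.002]
ft_force: [1.7, -0.3, -1.4]
opening: 0.0068
gripper_force: 97.8
```

>>> {"method": "jog_arm", "body": {
  "rows": [
    [0,0,15,0,0,-3.85,1],
    [0,0,20,0,0,0,1],
    [0,0,20,0,0,0,1],
    [0,0,10,0,0,0,1],
    [0,0,0,0,0,0,1]
  ]
}}

```text
clock: 4.83
eef_pos: [0.467, -0.0418, 0.0268]
tool_rot: [-1.918, -2.484, 0.004]
ft_force: [-1.4, 0.1, -1.7]
opening: 0.007
gripper_force: 97.8
```

The pads sit 19 mm up the fingers, so the shank can't reach resting height while gripped. I'll tilt the handle down a little, lower until it touches, and then release.

>>> {"method": "jog_arm", "body": {
  "rows": [
    [0,0,0,0,3,0,1],
    [0,0,5,0,2,0,1],
    [0,0,8,0,0,0,1],
    [0,0,4,0,0,0,1],
    [0,0,0,0,0,0,1]
  ]
}}

```text
clock: 5.25
eef_pos: [0.4677, -0.0407, 0.0113]
tool_rot: [-1.877, -2.43, -0.08]
ft_force: [0.3, 0.7, -2.5]
opening: 0.0067
gripper_force: 97.8
```

>>> {"method": "jog_arm", "body": {
  "rows": [
    [0,0,1,0,0,0,1],
    [0,0,1,0,0,0,1],
    [0,0,0,0,0,0,1],
    [0,0,0,0,0,0,1],
    [0,0,0,0,0,0,1]
  ]
}}

```text
clock: 5.67
eef_pos: [0.4685, -0.0405, 0.01]
tool_rot: [-1.877, -2.431, -0.082]
ft_force: [0.3, 0.2, -0.5]
opening: 0.0072
gripper_force: 97.8
```

>>> {"method": "jog_arm", "body": {
  "rows": [
    [0,0,1,0,0,0,1],
    [0,0,1,0,0,0,1],
    [0,0,1,0,0,0,1],
    [0,0,0,0,0,0,1],
    [0,0,0,0,0,0,1]
  ]
}}

```text
clock: 6.08
eef_pos: [0.4682, -0.0404, 0.0068]
tool_rot: [-1.877, -2.431, -0.082]
ft_force: [0.1, 0.5, -1.2]
opening: 0.0066
gripper_force: 97.8
```

>>> {"method": "jog_arm", "body": {
  "rows": [
    [0,0,0,0,0,0,1],
    [0,0,0,0,0,0,0.8],
    [0,0,0,0,0,0,0.7],
    [0,0,0,0,0,0,0.6],
    [0,0,0,0,0,0,0.4]
  ],
  "force": 20
}}

```text
clock: 6.5
eef_pos: [0.4685, -0.0404, 0.007]
tool_rot: [-1.877, -2.431, -0.082]
ft_force: [0.1, -0.3, 0.6]
opening: 0.0449
gripper_force: 0.0
```

>>> {"method": "jog_arm", "body": {
  "rows": [
    [0,0,0,0,0,0,0.4],
    [0,0,-10,0,0,0,0.3],
    [0,0,-30,0,0,0,0.3],
    [0,0,-30,0,-2,0,0.3],
    [0,0,-30,0,-3,0,0.3]
  ]
}}

```text
clock: 6.92
eef_pos: [0.4703, -0.0488, 0.1082]
tool_rot: [1.922, 2.484, -0.002]
ft_force: [0.4, 0.5, -0.4]
opening: 0.06
gripper_force: 0.0
```

>>> {"method": "jog_arm", "body": {
  "rows": [
    [-30,0,0,0,0,0,0.3],
    [-40,0,0,0,0,0,0.3],
    [-12,0,0,0,0,0,0.3],
    [0,0,0,0,0,0,0.3],
    [0,0,0,0,0,0,0.3]
  ],
  "force": 100
}}

```text
clock: 7.33
eef_pos: [0.4906, -0.1274, 0.1068]
tool_rot: [-1.923, -2.484, 0.0]
ft_force: [-0.2, 0.1, 0.6]
opening: 0.0597
gripper_force: 0.0
```

```bash
python3 - <<'E'
from h import *
st,c=wrist("w3"); print(st["eef_pos"],yaw(st)); 
t=np.radians(104.65);M=np.array([.49,-.125,.012])
for a in (-.03,.03,.115): print(proj(c,M+a*np.array([np.cos(t),np.sin(t),0])))
E
```

```text
[ 0.49061733 -0.12744445  0.10677825] (np.float64(104.52305897383212), array([[-2.50769601e-01,  9.68046706e-01, -4.25705751e-04],
       [ 9.68046724e-01,  2.50769731e-01,  2.85354579e-04],
       [ 3.82990677e-04, -3.40544804e-04, -9.99999869e-01]]))
[325.42113903 279.45257789]
[325.28078523 201.40631696]
[325.04452328  70.02860618]
```

View pics/w3.png

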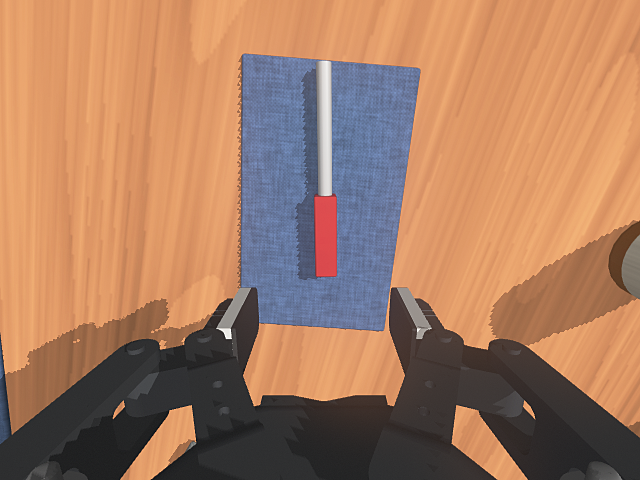

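The drift lies flat in the middle of the mat: nose (324,62), joint (325,196), handle rear (326,276), within a few mm of plan. Now I'll take the handle.

>>> {"method": "jog_arm", "body": {
  "rows": [
    [0,0,15,0,0,0,0.3],
    [0,0,30,0,0,0,0.3],
    [0,0,30,0,0,0,0.3],
    [0,0,15,0,0,0,0.3],
    [0,0,6,0,0,0,0.3]
  ]
}}

```text
clock: 7.8
eef_pos: [0.4886, -0.1255, 0.0082]
tool_rot: [-1.916, -2.484, 0.003]
ft_force: [0.0, 0.5, -0.1]
opening: 0.0599
gripper_force: 0.0
```

>>> {"method": "jog_arm", "body": {
  "rows": [
    [0,0,3,0,0,0,0.3],
    [0,0,0,0,0,0,0.3],
    [0,0,0,0,0,0,0.3],
    [0,0,0,0,0,0,0.3],
    [0,0,0,0,0,0,0.3]
  ]
}}

```text
clock: 8.22
eef_pos: [0.4917, -0.1272, 0.0086]
tool_rot: [1.919, 2.485, 0.001]
ft_force: [-0.9, 0.4, -0.1]
opening: 0.0596
gripper_force: 0.0
```

>>> {"method": "jog_arm", "body": {
  "rows": [
    [0,0,1.5,0,0,0,0.5],
    [0,0,0,0,0,0,1],
    [0,0,0,0,0,0,1],
    [0,0,0,0,0,0,1],
    [0,0,0,0,0,0,1]
  ]
}}

```text
clock: 8.63
eef_pos: [0.4911, -0.1272, 0.0066]
tool_rot: [1.92, 2.486, 0.0]
ft_force: [-1.9, -0.1, 8.0]
opening: 0.0132
gripper_force: 98.3
```

>>> {"method": "jog_arm", "body": {
  "rows": [
    [0,0,0,0,0,0,1],
    [0,0,0,0,0,0,1],
    [0,0,-5,0,0,0,1],
    [0,0,-10,0,0,0,1],
    [0,0,-15,0,0,0,1]
  ]
}}

```text
clock: 9.05
eef_pos: [0.49, -0.1269, 0.036]
tool_rot: [-1.919, -2.485, 0.001]
ft_force: [0.1, -0.1, -1.7]
opening: 0.0132
gripper_force: 97.9
```

>>> {"method": "jog_arm", "body": {
  "rows": [
    [0,0,-20,0,0,0,1],
    [0,0,0,0,0,0,1],
    [0,0,0,0,0,0,1],
    [0,0,0,0,0,0,1],
    [0,0,0,0,0,0,1]
  ]
}}

```text
clock: 9.47
eef_pos: [0.4904, -0.1269, 0.0555]
tool_rot: [-1.919, -2.486, 0.001]
ft_force: [-0.4, 0.8, -1.4]
opening: 0.0134
gripper_force: 98.0
```

>>> {"method": "jog_arm", "body": {
  "rows": [
    [10,13,0,0,0,0,1],
    [20,25,0,0,0,0,1],
    [20,25,0,0,0,0,1],
    [20,25,3,0,0,0,1],
    [20,25,3,0,0,0,1]
  ]
}}

```text
clock: 9.88
eef_pos: [0.5778, -0.0102, 0.0491]
tool_rot: [-1.92, -2.485, 0.001]
ft_force: [1.1, -1.2, -2.0]
opening: 0.0135
gripper_force: 98.0
```

>>> {"method": "jog_arm", "body": {
  "rows": [
    [8,12,0,0,0,0,1],
    [0,0,0,0,0,0,1],
    [0,0,0,0,0,0,1],
    [0,0,0,0,0,0,1],
    [0,0,0,0,0,0,1]
  ]
}}

```text
clock: 10.3
eef_pos: [0.586, -0.0017, 0.0497]
tool_rot: [-1.921, -2.485, 0.002]
ft_force: [-0.1, 0.2, -1.9]
opening: 0.0132
gripper_force: 98.1
```

```bash
python3 - <<'E'
from h import *
st,w=wrist("w4"); y,m=yaw(st); print(st["eef_pos"],y)
c=arm.read_camera("side"); pickle.dump(c,open("pics/side4.pkl","wb"))
print("side nose pred",proj(c,st["eef_pos"]+m@[.1205,0,-.0054]),"bore",proj(c,(.5505,.1411,.055)))
print("wrist nose pred",proj(w,st["eef_pos"]+m@[.1205,0,-.0054]),"bore",proj(w,(.5505,.1411,.055)))
a=w["image"][0:300,180:480]; b=c["image"][150:250,310:410]
cv2.imwrite("pics/v4.png",np.hstack([cv2.resize(a,(400,400),interpolation=2),cv2.resize(b,(400,400),interpolation=2)]))
E
```

```text
[ 0.58597249 -0.00165685  0.04969621] 104.59685035275929
side nose pred [350.90209781 203.84390192] bore [347.28823075 195.634735  ]
wrist nose pred [3.26810853e+02 2.05514430e-01] bore [331.92286556 -93.25504202]
```

View pics/v4.png

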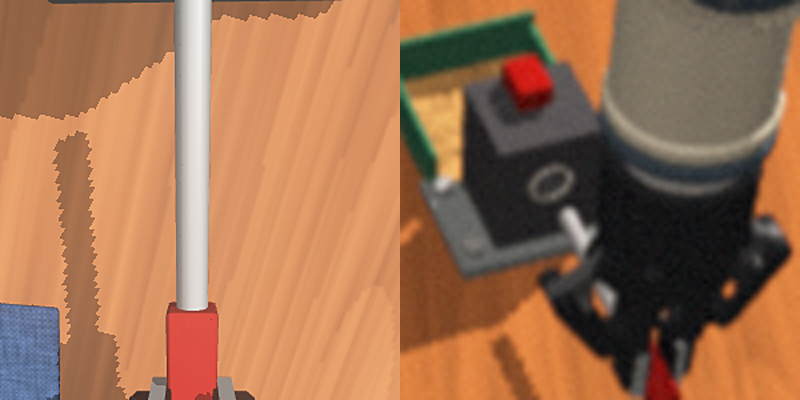

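The wrist view shows the drift straight in line with the tool. In the side crop the nose is at about (352,203) and the rim at (348,195.5), and the shank line extended meets the rim within about 1 mm. I'll shift +1 mm sideways and bring the nose close to the mouth for a check.

>>> {"method": "jog_arm", "body": {
  "rows": [
    [5,1,0,0,0,0,1],
    [6,0,0,0,0,0,1],
    [6,0,0,0,0,0,1],
    [4,0,0,0,0,0,1],
    [0,0,0,0,0,0,1]
  ]
}}

```text
clock: 10.82
eef_pos: [0.5824, 0.0209, 0.0501]
tool_rot: [-1.919, -2.487, 0.0]
ft_force: [0.3, -0.7, -2.3]
opening: 0.0132
gripper_force: 98.1
```

>>> {"method": "jog_arm", "body": {
  "rows": [
    [1,0,0,0,0,0,1],
    [0,0,0,0,0,0,1],
    [0,0,0,0,0,0,1],
    [0,0,0,0,0,0,1],
    [0,0,0,0,0,0,1]
  ]
}}

```text
clock: 11.23
eef_pos: [0.5826, 0.0207, 0.0501]
tool_rot: [1.92, 2.486, -0.0]
ft_force: [0.8, 0.6, -1.7]
opening: 0.0135
gripper_force: 98.1
```

```bash
python3 - <<'E'
from h import *
st=arm.sense(); y,m=yaw(st); print(st["eef_pos"],y,st["ft_force"])
c=arm.read_camera("side"); pickle.dump(c,open("pics/side5.pkl","wb"))
for l in (.1205,.0355): print("pred",(proj(c,st["eef_pos"]+m@[l,0,-.0054])-[325,175])*10)
print("bore",(proj(c,(.5505,.1411,.055))-[325,175])*10)
cv2.imwrite("pics/v5.png",cv2.resize(c["image"][175:230,325:385],None,fx=10,fy=10,interpolation=2))
E
```

```text
[0.58261363 0.02071739 0.0500556 ] 104.64176018596366 [ 0.75574707  0.59376313 -1.68859984]
pred [232.16433222 216.59226523]
pred [374.6735254  483.90029165]
bore [222.88230751 206.34735004]
```

View pics/v5.png

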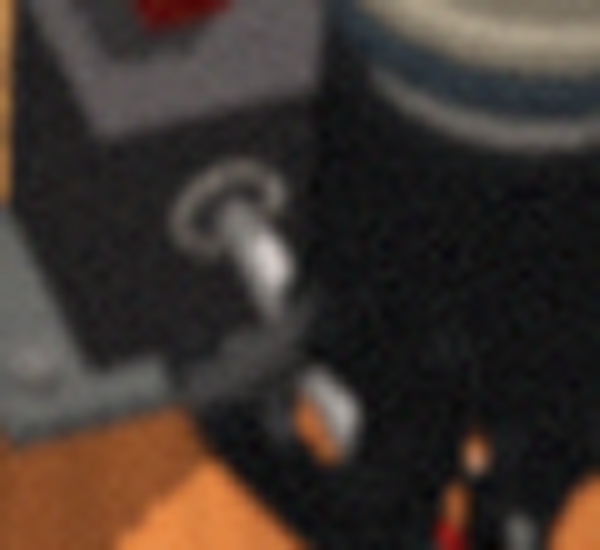

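The nose at crop (235,213) sits inside the rim centred at (228,207), so the fit is good. Pushing gently.

>>> {"method": "jog_arm", "body": {
  "rows": [
    [3,0,0.5,0,0,0,1],
    [4,0,0,0,0,0,1],
    [4,0,0,0,0,0,1],
    [4,0,0,0,0,0,1],
    [4,0,0,0,0,0,1]
  ]
}}

```text
clock: 11.7
eef_pos: [0.5776, 0.0398, 0.0496]
tool_rot: [-1.92, -2.487, 0.0]
ft_force: [0.3, 0.0, -1.7]
opening: 0.0134
gripper_force: 98.1
```

>>> {"method": "jog_arm", "body": {
  "rows": [
    [3,0,0,0,0,0,1],
    [3,0,0,0,0,0,1],
    [3,0,0,0,0,0,1],
    [3,0,0,0,0,0,1],
    [3,0,0,0,0,0,1]
  ]
}}

```text
clock: 12.12
eef_pos: [0.5746, 0.0528, 0.0498]
tool_rot: [1.918, 2.486, -0.001]
ft_force: [1.2, -9.6, -0.9]
opening: 0.0134
gripper_force: 98.1
```

>>> {"method": "jog_arm", "body": {
  "rows": [
    [3,0,0,0,0,0,1],
    [3,0,0,0,0,0,1],
    [3,0,0,0,0,0,1],
    [3,0,0,0,0,0,1],
    [3,0,0,0,0,0,1]
  ]
}}

```text
clock: 12.53
eef_pos: [0.5706, 0.0672, 0.0497]
tool_rot: [1.918, 2.486, -0.001]
ft_force: [2.0, -8.6, -1.4]
opening: 0.0136
gripper_force: 98.1
```

>>> {"method": "jog_arm", "body": {
  "rows": [
    [3,0,0,0,0,0,1],
    [3,0,0,0,0,0,1],
    [2,0,0,0,0,0,1],
    [2,0,0,0,0,0,1],
    [2,0,0,0,0,0,1]
  ]
}}

```text
clock: 12.95
eef_pos: [0.5672, 0.0796, 0.0496]
tool_rot: [1.92, 2.486, -0.0]
ft_force: [-0.4, -0.2, -1.3]
opening: 0.0129
gripper_force: 98.3
```

>>> {"method": "jog_arm", "body": {
  "rows": [
    [2,0,0,0,0,0,1],
    [2,0,0,0,0,0,1],
    [0,0,0,0,0,0,1],
    [0,0,0,0,0,0,1],
    [0,0,0,0,0,0,1]
  ]
}}

```text
clock: 13.37
eef_pos: [0.5661, 0.0839, 0.0496]
tool_rot: [-1.92, -2.487, 0.0]
ft_force: [-0.2, 0.6, -1.6]
opening: 0.0131
gripper_force: 98.2
```

```bash
python3 - <<'E'
from h import *
c=arm.read_camera("scene")
print(arm.sense()["ft_force"])
cv2.imwrite("pics/v6.png",cv2.resize(c["image"][270:390,285:410],None,fx=4.6,fy=4.6,interpolation=2))
E
```

```text
[-0.49531889 -0.38385971 -1.34459617]
```

View pics/v6.png

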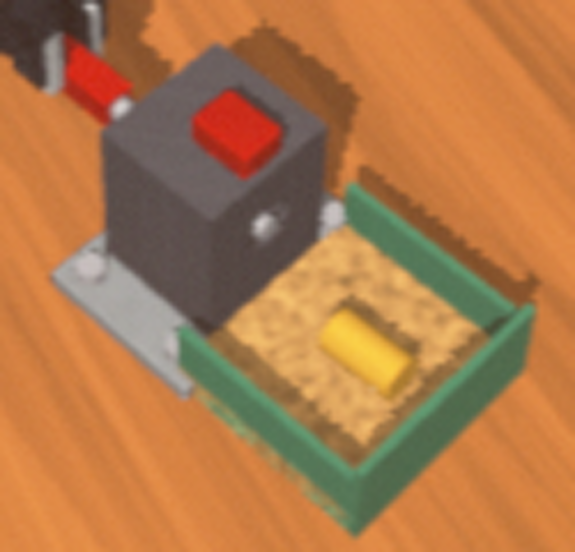

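The pin lies in the tray at crop (366,350), and the drift's nose just shows at the bore exit at (265,225). Drawing the drift straight out now.

>>> {"method": "jog_arm", "body": {
  "rows": [
    [-10,0,0,0,0,0,1],
    [-20,0,0,0,0,0,1],
    [-20,0,0,0,0,0,1],
    [-20,0,0,0,0,0,1],
    [-20,0,0,0,0,0,1]
  ]
}}

```text
clock: 13.83
eef_pos: [0.5892, -0.0049, 0.0496]
tool_rot: [1.92, 2.487, 0.0]
ft_force: [0.4, 0.4, -1.4]
opening: 0.0131
gripper_force: 98.2
```

>>> {"method": "jog_arm", "body": {
  "rows": [
    [-10,0,0,0,0,0,1],
    [-10,0,0,0,0,0,1],
    [0,0,0,0,0,0,1],
    [0,0,0,0,0,0,1],
    [0,0,0,0,0,0,1]
  ]
}}

```text
clock: 14.25
eef_pos: [0.5936, -0.0221, 0.0495]
tool_rot: [-1.92, -2.486, 0.0]
ft_force: [0.4, -0.2, -0.9]
opening: 0.0132
gripper_force: 98.2
```

>>> {"method": "jog_arm", "body": {
  "rows": [
    [-10,-16,0,0,0,0,1],
    [-15,-25,0,0,0,0,1],
    [-15,-25,0,0,0,0,1],
    [-15,-25,0,0,0,0,1],
    [-12,-22,0,0,0,0,1]
  ]
}}

```text
clock: 14.67
eef_pos: [0.5002, -0.116, 0.0496]
tool_rot: [-1.918, -2.488, 0.0]
ft_force: [1.0, 0.4, -0.7]
opening: 0.0133
gripper_force: 98.3
```

>>> {"method": "jog_arm", "body": {
  "rows": [
    [-8,-13,0,0,0,0,1],
    [0,0,10,0,0,0,1],
    [0,0,15,0,0,0,1],
    [0,0,8,0,0,0,1],
    [0,0,0,0,0,0,1]
  ]
}}

```text
clock: 15.08
eef_pos: [0.4903, -0.1259, 0.0149]
tool_rot: [-1.917, -2.485, 0.001]
ft_force: [-1.0, 0.2, -0.6]
opening: 0.013
gripper_force: 98.4
```

>>> {"method": "jog_arm", "body": {
  "rows": [
    [0,0,4,0,0,0,1],
    [0,0,2,0,0,0,1],
    [0,0,1,0,0,0,1],
    [0,0,0,0,0,0,1],
    [0,0,0,0,0,0,1]
  ]
}}

```text
clock: 15.5
eef_pos: [0.4913, -0.127, 0.0098]
tool_rot: [1.92, 2.486, 0.0]
ft_force: [-0.1, 0.2, -2.0]
opening: 0.0136
gripper_force: 98.4
```

>>> {"method": "jog_arm", "body": {
  "rows": [
    [0,0,1,0,0,0,1],
    [0,0,1,0,0,0,1],
    [0,0,0.5,0,0,0,1],
    [0,0,0,0,0,0,1],
    [0,0,0,0,0,0,1]
  ]
}}

```text
clock: 15.92
eef_pos: [0.491, -0.1271, 0.0071]
tool_rot: [-1.92, -2.486, 0.0]
ft_force: [-0.2, 0.2, -1.1]
opening: 0.0133
gripper_force: 98.4
```

>>> {"method": "jog_arm", "body": {
  "rows": [
    [0,0,0,0,0,0,1],
    [0,0,0,0,0,0,0.8],
    [0,0,0,0,0,0,0.6],
    [0,0,0,0,0,0,0.4],
    [0,0,0,0,0,0,0.3]
  ],
  "force": 20
}}

```text
clock: 16.33
eef_pos: [0.4911, -0.1271, 0.0072]
tool_rot: [1.92, 2.486, 0.0]
ft_force: [0.4, -0.2, -0.1]
opening: 0.0528
gripper_force: 0.0
```

>>> {"method": "jog_arm", "body": {
  "rows": [
    [0,0,0,0,0,0,0.3],
    [0,0,-15,0,0,0,0.3],
    [0,0,-30,0,0,0,0.3],
    [0,0,-30,0,0,0,0.3],
    [0,0,-25,0,0,0,0.3]
  ]
}}

```text
clock: 16.75
eef_pos: [0.4911, -0.1271, 0.1086]
tool_rot: [1.92, 2.486, 0.0]
ft_force: [1.4, -0.3, -0.3]
opening: 0.0598
gripper_force: 0.0
```

>>> {"method": "jog_arm", "body": {
  "rows": [
    [0,0,0,0,0,0,0.3],
    [0,0,0,0,0,0,0.3],
    [0,0,0,0,0,0,0.3],
    [0,0,0,0,0,0,0.3],
    [0,0,0,0,0,0,0.3]
  ]
}}

```text
clock: 17.17
eef_pos: [0.4902, -0.1269, 0.1059]
tool_rot: [-1.919, -2.485, 0.001]
ft_force: [-0.4, -0.6, -0.1]
opening: 0.0599
gripper_force: 0.0
```

```bash
python3 - <<'E'
from h import *
st,c=wrist("w7"); print(st["eef_pos"],st["ft_force"])
def red(c,z):
    hsv=cv2.cvtColor(c["image"],cv2.COLOR_BGR2HSV)
    m=cv2.inRange(hsv,(0,150,110),(5,255,255))|cv2.inRange(hsv,(172,130,110),(180,255,255))
    m[300:]=0
    cn=max(cv2.findContours(m,0,2)[0],key=cv2.contourArea); b=cv2.boxPoints(cv2.minAreaRect(cn)); q=np.array([ray(c,p,z) for p in b])
    print(b.round().tolist(),q[:,:2].round(4).tolist(),q.mean(0),[np.linalg.norm(q[i]-q[i-1]).round(4) for i in range(4)])
red(load("w3"),.02); red(c,.02)
# jars unmoved?
for n in("scene","side"):
    a=load(n)["image"]; d=arm.read_camera(n)["image"]; 
    for nm,(x,y,w,h) in {"scene":{"glue":(440,355,40,55),"paste":(163,237,42,55)},"side":{"glue":(279,112,25,38),"paste":(436,245,36,48)}}[n].items():
        print(n,nm,np.abs(a[y:y+h,x:x+w].astype(int)-d[y:y+h,x:x+w]).mean())
E
```

```text
[ 0.49016087 -0.1268706   0.10589994] [-0.43079991 -0.60201432 -0.12925137]
[[314.0, 194.0], [336.0, 194.0], [336.0, 276.0], [314.0, 276.0]] [[0.4733, -0.0917], [0.4879, -0.0879], [0.5035, -0.1462], [0.4879, -0.1502]] [ 0.48814448 -0.11900062  0.02      ] [np.float64(0.0603), np.float64(0.0151), np.float64(0.0603), np.float64(0.0162)]
[[314.0, 195.0], [336.0, 195.0], [336.0, 277.0], [314.0, 277.0]] [[0.4728, -0.0917], [0.4873, -0.0879], [0.5031, -0.146], [0.4875, -0.15]] [ 0.48764522 -0.11888006  0.02      ] [np.float64(0.0602), np.float64(0.015), np.float64(0.0602), np.float64(0.0161)]
scene glue 1.0183333333333333
scene paste 1.4619047619047618
side glue 51.19263157894737
side paste 1.9809027777777777
```

The drift lies flat at the same spot on the mat and both jars are unmoved. The one large difference, around the glue jar in the side view, is most likely the arm in front of it, because the scene view there is unchanged.

```bash
python3 -c "
from plant import arm
print(arm.hand_in())"
```

```text
the job is handed in; nothing more can be done
None
```

I drove the pin out into the green tray, drew the drift out and laid it flat on the 120 x 200 mm blue mat, left both jars standing where they were, and handed the job in at about 17 s on the robot's clock.

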